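Hold the angle gauge on its mark over a drying-peg rail

TASK

The crowned wooden rail on the bench board is about to be drilled for leaning drying-pegs. Drop the loose bench dog end-down, fully home, into the empty hole beside the rail and let go of it, so that the rail cannot slide away; then take the angle gauge by its top grip, stand its base squarely across the rail's uneven crown on the pencil line, bearing lightly, and rock it sideways until its swinging needle hangs still on the index tab. Finish while still holding the gauge there, in your grip and resting only on the rail, so that the colleague can sight the drill along it; leave the other things on the bench where they are.

Things in the scene. Friction and masses are not known exactly. Their poses are not given: they have to be found in the camera images.
- board: Plywood bench board, 300 x 150 x 30 mm, fixed (place, yaw vary). Origin: centre of its underside, on the bench; x along its length and the rail, z up. On top: a wooden fence 20 mm high along the rail's -y side, its face at y = -29.5 mm; a first aluminium dog already fitted at x = +85, y = +41 mm, 20 mm across, top 110 mm above the bench. The empty hole is at x = -85, y = +41 mm.
- hole (a point): Centre of the mouth of the empty dog hole, at the level of the board's top face, 30 mm above the bench. The hole is 22 mm across and goes 30 mm down through the board to the bench top.
- dog: Loose bench dog: plain aluminium rod, 20 mm across, 110 mm long, 95 g, foot slightly chamfered, at first standing upright on the bench. Origin: centre of its foot; z up along it. Home in the hole its foot is on the bench top and 80 mm shows above the board, 3 mm clear of the rail, whose side is full width up to 30 mm above the board and rounds away above.
- rail: Loose wooden rail on the board between fence and dogs: 240 mm long (x), 56 wide (y), 0.4 to 0.65 kg. Lower 30 mm square; the top is a half-round crown along x, axis 30 mm above the underside, worn in steps: radius 26.8 mm from x = -22 to +34 mm (at the pencil line), 28 mm beyond, 26 mm at the ends. Origin: centre of its underside, 30 mm above the bench; x is the board's x.
- seat (a point): The point on top of the crown where the pencil line (a thin dark line over the crown) crosses it, by a dark punch mark: x = 6 mm, y = 0, 56.8 mm above the rail's underside. Axes as the rail's.
- gauge: Angle gauge, 0.28 to 0.45 kg, at first standing on the bench, dial facing away from the robot (yaw within 0.4). Origin: centre of the base's underside; x out of the dial face, y along the base, z up. Flat aluminium base 110 (y) x 26 (x) x 12 mm; grey housing 84 (y) x 24 mm (x) up to z = 90, white dial on its +x face centred at z = 50; black grip 60 (y) x 22 mm (x), z = 88 to 124.
- gauge_foot (a point): Centre of the underside of the gauge's base (its origin).
- gauge_grip (a point): Middle of the gauge's top grip, 108 mm above the underside of its base; grasp here across the 22 mm thickness (the gauge's x).
- needle (a joint): Angle (rad) of the black weighted needle, swinging freely about the gauge's x axis at the dial's centre; settles plumb in about a second. 0: straight at the base; positive: tip towards the gauge's +y (right, for someone facing the dial). With the gauge turned by a about its own x axis the needle settles at -a.
- index (a joint): Angle (rad) of the index tab, set beforehand and stiff, in the needle's sense: 0.17 to 0.50 rad, so the gauge's +y end must dip by that much for the needle to hang on it.
- needle_tip (a point): Tip of the black needle, 30 mm from the dial's centre, on the dial's face. Its z axis runs along the needle, from the tip to the dial's centre.
- index_mark (a point): Inner end of the index tab, a black stepped tab, 6 mm wide, on the dial's rim; this point is 30 mm from the dial's centre, just where the needle tip comes when it is on the index. Its z axis points to the dial's centre.
- sprayer: Bystander: clear sprayer bottle with black trigger head, 68 mm across, 187 mm high. Origin: centre of its underside.
- sample_bottle: Bystander: white plastic bottle with cap, 72 mm across, 150 mm high. Origin: centre of its underside.
- tub: Bystander: clear open tub, 90 mm across, 50 mm high. Origin: centre of its underside.
- drying_peg: Bystander: white plastic drying peg lying on the bench, 144 mm long, 23 mm high at its collar. Origin: on the bench under the peg, near its collar; x along it.
- pencil: Bystander: flat carpenter's pencil lying on the bench, 165 x 14 x 8 mm. Origin: centre of its underside; x along it.
- offcut: Bystander: wooden offcut 95 x 47 x 45 mm. Origin: centre of its underside.
- cap: Bystander: white bottle cap, 54 mm across, 20 mm high. Origin: centre of its underside.

How it is judged:
By the outcome, as a careful person would: the job done as asked, in the order asked, and still so for the second after the job is handed in, while the arm keeps its last pose, push and grip.
It also fails if it takes over 56 s, if anything falls off the work surface, if the arm or the gripper's body presses on something with over 40 N, if the wrist force passes 120 N, or if a joint passes its speed limit or range.

ROBOT

A 6-joint arm with a two-finger parallel gripper is mounted at the origin on the work surface. World frame = base frame: x ahead of the robot, y to its left, z up, the work surface at z = 0. Lengths are in m, angles in rad, forces in N, time in s.
With the tool pointing down it reaches from about 0.2 to 0.875 m from the base axis. Payload 3.4 kg.
Tool frame: the origin (TCP) lies between the finger pads; the fingertips stand 25 mm ahead of it and the grasp point (between the pads) lies 6 mm ahead of it (r.nose_length is the z of the fingertips in the tool frame, in m); z points along the fingers, x is the direction in which the jaws open and shut, and the axes are right-handed (so a half turn about z gives the same grasp; the last joint's range is limited). The gripper opens to 94 mm and grips with 3 to 60 N. Pads are 16 mm wide; open, the fingers measure 119 mm over their backs; the gripper's body (75 mm by 177 mm) begins 78 mm behind the grasp point.
Start: joints at [1.036, 0.276, 1.505, -0, 1.361, -0.121], TCP at [0.231, 0.526, 0.23] pointing down, gripper open.
Joint ranges: [-2.89, 2.89], [-0.75, 2.08], [0.22, 2.7], [-1.18, 4.32], [0.11, 2.71], [-2.7, 2.7]. Speed limits (rad/s): [2.57, 2.57, 3.14, 3.14, 3.14, 3.14].

INTERFACE

Orientations are given as a unit quaternion [w, x, y, z].
In Python, from plant import r, gripper_to, inverse_kinematics, vision, models, telemetry gives the robot as it stands. Calls block until the motion is done:
- r.move_to(position, orientation): joint-space move of the TCP to a pose.
- r.move_l(position, rot=None, vel=0.15, guard=None): straight line of the TCP; rot=None keeps the orientation; vel is the mean speed in m/s. With guard (N) it stops when the force on the tool has changed by that much, and returns True; else False.
- r.movej(angles): joint-space move.
- gripper_to(opening, f_grip=None): finger opening in m; f_grip is the grip in N (None keeps the last); returns when the fingers have stopped.
- r.hold(seconds).
- inverse_kinematics(position, orientation): joint angles nearest the present ones, or None.
- vision.snapshot(name): name is "side" or "top"; returns the picture (420x560x3 uint8, red, green, blue); there is no depth.
- vision.get_calibration(name): a dict with "fx", "fy", "cx", "cy" (pixels), "position" and "orientation" of the camera in the world. Camera axes: x right, y down, z forward; pixel columns grow to the right and rows downward; lengths in m; the calibration is good to about 2 mm. A picture is of the moment at which its call begins. get_calibration takes no time and is no camera call.
A pose or a line that the arm cannot do raises r.PlanningError and nothing moves.
- r.sign_off(): hands the job in, once; it reports no verdict.
Trained networks look in the newest picture that a camera, given by its name, has taken for a name from the list of things; names that differ only in an ending like _2 or _b are one class to them, and where a whole thing is asked for, a point or a joint stands for the part that bears it (a point fixed in the world has none). Each returns a list of dicts, best first, with "score" (0 to 1); they miss things now and then, are a little off and sometimes report something else, mostly with a low value. They report only what shows in the picture. A call takes as long as a camera call.
- models.boxes_of(thing, camera): "at" ([x, y, z] in m, in world coordinates, good to about 4 mm: the middle of the surface that is visible of it).
- models.regions_of(thing, camera): "pixels" (420x560 bool, what is visible of it).
- models.mark_of(thing, camera): "at" ([x, y, z] in m, in world coordinates, good to about 4 mm: a listed point, or the origin of a listed thing).
Readings, each from a call of its own:
- telemetry.current_t(): time.
- telemetry.current_joints(): joint angles.
- telemetry.current_dq(): joint speeds.
- telemetry.current_joint_efforts(): joint torques, N m.
- telemetry.current_ee_pos(): TCP position.
- telemetry.current_tool_rot(): TCP orientation.
- telemetry.current_wrist_force(): force on the tool from outside, world axes, zero at the start.
- telemetry.current_torque(): the same for the moment, N m.
- telemetry.current_opening(): finger opening in m.
Only numpy, scipy, OpenCV 4.12 (cv2) and the standard library are available. Lean on these libraries where they do the work, as an engineer would, in place of code of your own. Each camera call takes 0.05 s, during which the arm holds its last target. There are 200 camera calls.

## Working session

There is one attempt and no reset: what is moved stays moved. The work goes in short steps, each a Python script; the robot and the scene stay as the last script left them, time stands still between calls to the robot, and variables do not carry over. Pictures are saved under pics/ and viewed, about 8 in all and at most 12, crops included, and the job is handed in when it is done.

```bash
ls; mkdir -p pics
python3 - <<'E'
from plant import r, vision, models, telemetry
import cv2, numpy as np
for c in("top","side"):
    im=vision.snapshot(c); cv2.imwrite(f"pics/{c}0.png",im[:,:,::-1])
    k=vision.get_calibration(c); print(c,{a:np.round(b,3) for a,b in k.items()})
    for t in["board","hole","dog","rail","seat","gauge","gauge_foot","gauge_grip","needle_tip","index_mark","sprayer","sample_bottle","tub","drying_peg","pencil","offcut","cap"]:
        print(t,[(np.round(d["at"],3).tolist(),round(d["score"],2)) for d in models.mark_of(t,c)[:3]])
print(telemetry.current_t())
E
```

```text
pics
top {'fx': np.float64(493.262), 'fy': np.float64(493.262), 'cx': np.float64(276.385), 'cy': np.float64(205.382), 'position': array([ 0.223, -0.009,  1.54 ]), 'orientation': array([-0.065,  0.712, -0.696,  0.065])}
board [([0.532, 0.013, 0.0], 0.8)]
hole [([0.444, 0.047, 0.03], 0.86), ([0.515, 0.007, 0.029], 0.72), ([0.632, 0.188, 0.003], 0.65)]
dog [([0.481, -0.283, -0.002], 0.62)]
rail [([0.52, 0.01, 0.027], 0.75), ([0.463, 0.298, 0.111], 0.66)]
seat [([0.523, 0.014, 0.087], 0.58)]
gauge [([0.462, 0.302, -0.001], 0.65)]
gauge_foot [([0.462, 0.305, 0.003], 0.71)]
gauge_grip [([0.458, 0.302, 0.109], 0.83)]
needle_tip []
index_mark []
sprayer [([0.545, 0.495, 0.002], 0.66)]
sample_bottle [([0.611, -0.517, 0.001], 0.75), ([0.675, -0.274, -0.002], 0.38)]
tub [([0.685, 0.327, 0.0], 0.78)]
drying_peg [([0.323, -0.218, -0.001], 0.57)]
pencil [([0.322, 0.204, -0.003], 0.72), ([0.685, 0.325, 0.0], 0.59)]
offcut [([0.676, -0.272, -0.003], 0.84), ([0.515, 0.01, 0.026], 0.55)]
cap [([0.632, 0.19, 0.003], 0.61)]
side {'fx': np.float64(499.533), 'fy': np.float64(499.533), 'cx': np.float64(276
[... 238 characters left out ...]
.029], 0.74), ([0.462, 0.3, 0.0], 0.43)]
seat [([0.527, 0.011, 0.088], 0.75)]
gauge []
gauge_foot [([0.466, 0.305, -0.0], 0.95), ([0.526, 0.012, 0.088], 0.22)]
gauge_grip [([0.46, 0.304, 0.107], 0.6), ([0.461, 0.302, 0.002], 0.53)]
needle_tip []
index_mark [([0.524, 0.014, 0.086], 0.72)]
sprayer [([0.541, 0.498, 0.002], 0.66)]
sample_bottle [([0.615, -0.514, 0.003], 0.75), ([0.459, 0.304, 0.105], 0.5)]
tub [([0.681, 0.326, 0.001], 0.75), ([0.529, 0.02, 0.002], 0.37)]
drying_peg [([0.324, -0.222, -0.002], 0.57), ([0.524, 0.013, 0.086], 0.42)]
pencil [([0.325, 0.204, -0.002], 0.48)]
offcut [([0.672, -0.278, -0.002], 0.89), ([0.46, 0.302, -0.001], 0.19)]
cap [([0.635, 0.192, -0.001], 0.43)]
1.8
```

View pics/top0.png

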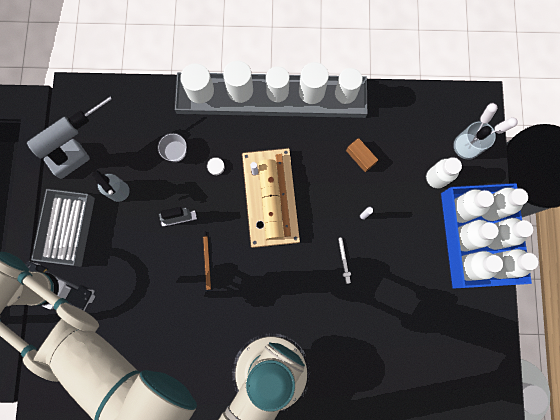

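View pics/side0.png

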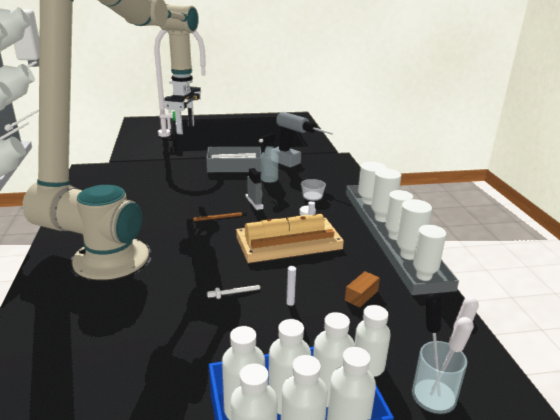

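The top view shows the board at about pixel (270,198), the empty hole at (260,225) and the fitted dog at (254,168). The gauge is at (180,215) and the loose dog at (367,213). Next I'll average the marks and zoom in on the board.

```bash
cat > h.py <<'E'
from plant import r, gripper_to, inverse_kinematics, vision, models, telemetry
import cv2, numpy as np
from scipy.spatial.transform import Rotation as R
from scipy.optimize import least_squares
def q(Rm): x=Rm.as_quat(); return [x[3],x[0],x[1],x[2]]
def rot(wxyz): return R.from_quat([wxyz[1],wxyz[2],wxyz[3],wxyz[0]])
def proj(c,P):
    k=vision.get_calibration(c); p=rot(k["orientation"]).inv().apply(np.atleast_2d(P)-k["position"])
    return np.c_[k["fx"]*p[:,0]/p[:,2]+k["cx"],k["fy"]*p[:,1]/p[:,2]+k["cy"]]
def down(yaw): # tool z down, tool x along world yaw
    c,s=np.cos(yaw),np.sin(yaw); return R.from_matrix(np.array([[c,s,0],[s,-c,0],[0,0,-1]]))
def board(p,P): return R.from_euler('z',p[2]).apply(np.atleast_2d(P))+[p[0],p[1],0]
E
python3 - <<'E'
from h import *
acc={}
for i in range(3):
  for c,ts in(("top",["board","hole","rail","seat","gauge_grip","gauge_foot","dog"]),("side",["board","seat","rail","dog","gauge_grip","gauge_foot"])):
    im=vision.snapshot(c)
    for t in ts:
        m=models.mark_of(t,c)
        if m and m[0]["score"]>.4: acc.setdefault((t,c),[]).append(m[0]["at"])
for k,v in acc.items(): print(k,np.round(np.mean(v,0),4),np.round(np.std(v,0),4),len(v))
im=vision.snapshot("top"); rg={}
for t in["board","gauge","rail"]:
    m=models.regions_of(t,"top")
    if m: ys,xs=np.nonzero(m[0]["pixels"]); print(t,m[0]["score"],cv2.minAreaRect(np.c_[xs,ys].astype(np.float32)))
a=cv2.resize(im[140:255,235:305],None,fx=5,fy=5,interpolation=cv2.INTER_CUBIC)
b=cv2.resize(im[195:235,150:210],None,fx=6,fy=6,interpolation=cv2.INTER_CUBIC)
o=np.zeros((600,720,3),np.uint8); o[:575,:350]=a; o[:240,355:715]=b; cv2.imwrite("pics/z1.png",o[:,:,::-1]); print(telemetry.current_t())
E
```

```text
('board', 'top') [0.5334 0.0156 0.0016] [0.0002 0.0007 0.0015] 3
('hole', 'top') [0.4473 0.0457 0.0335] [0.0017 0.0014 0.0004] 3
('rail', 'top') [0.5159 0.0091 0.0287] [0.0012 0.0007 0.0006] 3
('seat', 'top') [0.5241 0.0133 0.0857] [0.0006 0.0009 0.0001] 3
('gauge_grip', 'top') [0.4588 0.2996 0.1101] [0.0013 0.0004 0.0013] 3
('gauge_foot', 'top') [4.585e-01 3.038e-01 3.000e-04] [0.0012 0.0005 0.0013] 3
('dog', 'top') [ 0.4806 -0.2793  0.0007] [0.002  0.0013 0.0023] 3
('board', 'side') [5.297e-01 1.910e-02 3.000e-04] [0.0019 0.0003 0.0007] 3
('seat', 'side') [0.5249 0.0133 0.0875] [0.0016 0.0011 0.0005] 3
('rail', 'side') [0.5194 0.0142 0.0297] [0.0016 0.001  0.001 ] 3
('dog', 'side') [ 4.978e-01 -1.780e-01 -4.000e-04] [0.0226 0.1406 0.0012] 3
('gauge_grip', 'side') [0.4597 0.3037 0.1059] [0.0019 0.0018 0.002 ] 3
('gauge_foot', 'side') [ 4.638e-01  3.036e-01 -2.000e-04] [0.0021 0.0022 0.0001] 3
board 0.72 ((270.1236877441406, 198.0353546142578), (97.50972747802734, 50.00749969482422), 83.57124328613281)
gauge 0.55 ((177.23284912109375, 214.97113037109375), (15.67730712890625, 35.815635681152344), 77.7352294921875)
rail 0.96 ((270.74639892578125, 199.37936401367188), (79.69221496582031, 18.6868953704834), 84.47245788574219)
4.25
```

View pics/z1.png

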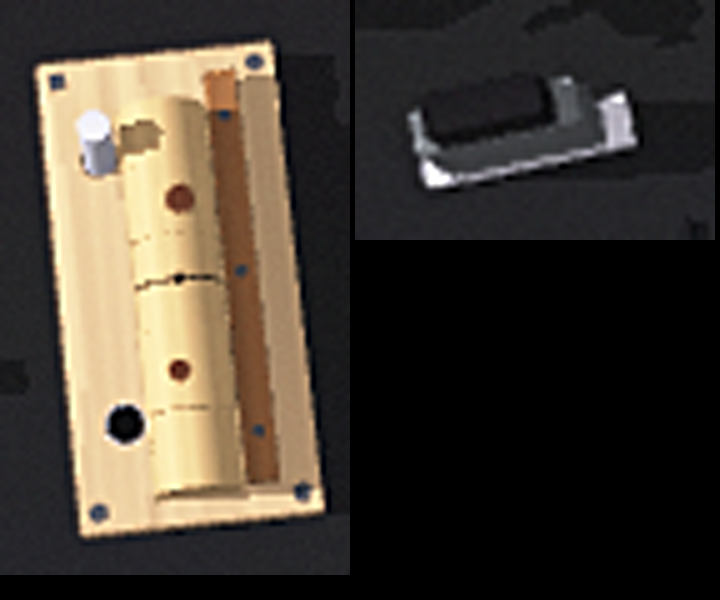

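The crop (5x) shows the board corners at (37,66), (272,42), (82,536) and (325,512), the hole at (126,424) and the punch mark at (180,279). In the gauge crop (6x), the base's robot-side edge runs from (428,187) to (636,147). Now I'll fit the poses.

Run:
```python
from h import *
f=lambda u,v,s,x0,y0:((u+.5)/s-.5+x0,(v+.5)/s-.5+y0)
pix=np.array([f(*p,5,235,140) for p in[(37,66),(272,42),(82,536),(325,512),(126,424)]])
P=np.array([[.15,.075,.03],[.15,-.075,.03],[-.15,.075,.03],[-.15,-.075,.03],[-.085,.041,.03]])
s=least_squares(lambda p:(proj("top",board(p,P))-pix).ravel(),[.53,.016,.07]); b=s.x
print("board",b,np.round(s.fun,2)); print("hole",board(b,[-.085,.041,.03]),"dog1 px",proj("top",board(b,[.085,.041,.11]))) 
sp=np.array(f(180,279,5,235,140))
s2=least_squares(lambda p:(proj("top",[[p[0],p[1],.0868]])[0]-sp),[.52,.013]); print("seat px->",s2.x,"in board",R.from_euler('z',-b[2]).apply([s2.x[0]-b[0],s2.x[1]-b[1],0]))
g=np.array([f(u-355,v,6,150,195) for u,v in[(428,187),(636,147),(625,93)]])
G=np.array([[-.013,.055,.012],[-.013,-.055,.012],[.013,-.055,.012]])
s3=least_squares(lambda p:(proj("top",board(p,G))-g).ravel(),[.46,.303,.1]); print("gauge",s3.x,np.round(s3.fun,2))
print("dogs px",proj("top",[[.481,-.28,.11],[.481,-.28,0]]),proj("side",[[.481,-.28,.11],[.481,-.28,0],board(b,[-.085,.041,.03])[0]]))
```

```text
board [0.53237163 0.01487006 0.12518735] [ 0.07  0.08  0.    0.22 -0.08 -0.15 -0.08 -0.37  0.09  0.24]
hole [[0.44291753 0.04493606 0.03      ]] dog1 px [[253.54312566 164.87834746]]
seat px-> [0.52419867 0.0131911 ] in board [-0.00831863 -0.00064535  0.        ]
gauge [0.46039857 0.30203356 0.23192386] [-0.09  0.04 -0.13 -0.53  0.22  0.48]
dogs px [[369.69413202 210.32712844]
 [363.18934563 216.34616319]] [[291.53087053 268.20626653]
 [290.07839637 303.32439409]
 [258.85300894 231.43219154]]
```

Run:
```python
from h import *
T=telemetry.current_t
x,y,by=.4806,-.2795,.125
A=down(by+np.pi/2); B=down(by)
qs=[inverse_kinematics([x,y,.2],q(down(by+k*np.pi/2))) for k in(-2,-1,0,1,2)]
for s in qs: print(None if s is None else np.round(s,2))
```

```text
[-0.65  0.27  1.6  -0.    1.28  2.36]
[-0.65  0.27  1.6  -0.    1.28  0.79]
[-0.65  0.27  1.6  -0.    1.28 -0.78]
[-0.65  0.27  1.6  -0.    1.28 -2.35]
[-0.65  0.27  1.6  -0.    1.28  2.36]
```

Run:
```python
from h import *
T=telemetry.current_t
x,y,by=.4806,-.2795,.125
A=down(by-np.pi/2); B=down(by)
r.move_to([x,y,.20],q(A)); print(T())
r.move_l([x,y,.056],vel=.3); gripper_to(.0,10); print(T(),telemetry.current_opening(),telemetry.current_ee_pos())
gripper_to(.045)
r.move_l([x,y,.101],rot=q(B),vel=.15); gripper_to(.0,25); print(T(),telemetry.current_opening(),telemetry.current_wrist_force())
r.move_l([x,y,.16],vel=.3)
print(T(),telemetry.current_opening(),telemetry.current_wrist_force())
for c in("side","top"):
    im=vision.snapshot(c)
    for t in("dog","hole"): print(c,t,[(np.round(m["at"],4),round(m["score"],2)) for m in models.mark_of(t,c)[:2]])
    if c=="side": cv2.imwrite("pics/s1.png",cv2.resize(im[120:330,180:400],None,fx=3,fy=3,interpolation=cv2.INTER_CUBIC)[:600,:,::-1])
print(np.round(proj("side",[[x,y,.059],[x,y,.169]]),1),T())
```

```text
7.2167
8.975 0.019705350542279048 [ 0.4805835  -0.27950392  0.05594355]
11.8 0.01916175593895493 [-0.11363411 -0.72787554 -0.41721243]
12.15 0.01957600076096686 [-0.68424559  0.25456809 -0.93103985]
side dog [(array([ 0.48  , -0.2772,  0.0579]), 0.71)]
side hole []
top dog [(array([0.5346, 0.0166, 0.    ]), 0.72), (array([ 0.4791, -0.2787,  0.0564]), 0.55)]
top hole [(array([0.4448, 0.0431, 0.0336]), 0.95)]
[[290.7 284.7]
 [292.2 248. ]] 12.45
```

View pics/s1.png

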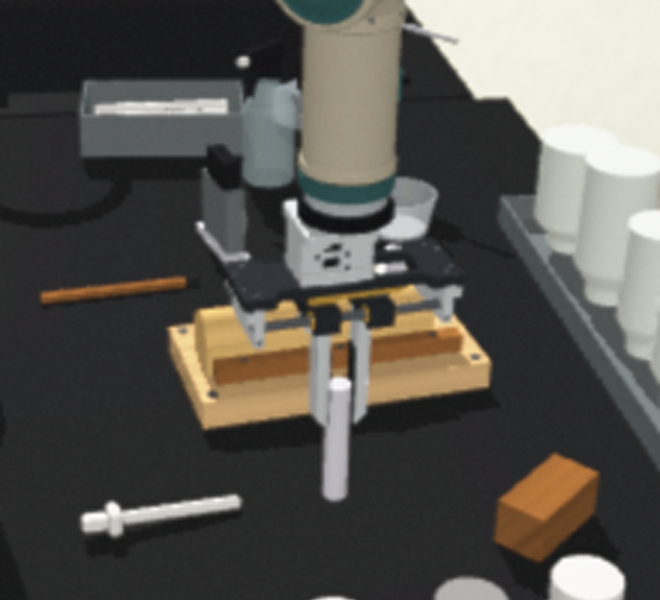

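The dog is held upright, with its foot at about (292,286) in the full side picture, within 1 px of prediction. Next step is the insertion, with guarded probing.

Run:
```python
from h import *
T=telemetry.current_t
x0,y0=.444,.045; B=down(.125); ex,ey=np.array([np.cos(.125),np.sin(.125)]),np.array([-np.sin(.125),np.cos(.125)])
r.move_l([.4806,-.2795,.225],vel=.4)
r.move_l([x0,y0,.225],vel=.45)
r.move_l([x0,y0,.136],vel=.3); print(T(),np.round(telemetry.current_wrist_force(),2))
offs=[(0,0)]+[(1.5*np.cos(a),1.5*np.sin(a)) for a in np.arange(6)*np.pi/3]+[(2.8*np.cos(a),2.8*np.sin(a)) for a in np.arange(10)*np.pi/5]
ok=False
for a,b in offs:
    p=np.array([x0,y0])+a*1e-3*ex+b*1e-3*ey
    r.move_l([*p,.1335],vel=.08)
    hit=r.move_l([*p,.118],vel=.05,guard=5)
    e=telemetry.current_ee_pos(); print(round(T(),2),np.round([a,b],1),hit,np.round(e,4),np.round(telemetry.current_wrist_force(),1))
    if e[2]<.126: ok=True;break
    if T()>21: break
if ok:
    hit=r.move_l([*e[:2],.1003],vel=.06,guard=12); print(hit,np.round(telemetry.current_ee_pos(),4),np.round(telemetry.current_wrist_force(),1),T())
```

```text
14.0917 [ 0.84 -0.06 -0.41]
14.57 [0 0] True [0.4454 0.0449 0.1299] [ 0.9 -0.2  1.7]
15.04 [1.5 0. ] True [0.4462 0.0452 0.1293] [ 0.4 -0.6  2.2]
15.53 [0.8 1.3] True [0.4453 0.0463 0.1284] [-1.  -0.   2.4]
16.02 [-0.7  1.3] True [0.4428 0.046  0.1267] [ 0.5 -0.8 -1.6]
16.73 [-1.5  0. ] False [0.4421 0.0448 0.1175] [ 0.6  0.6 -0.2]
False [0.4419 0.0449 0.0999] [ 0.1 -0.2 -0.9] 17.1667
```

```bash
cat >> h.py <<'E'
def grot(yaw,idx): return R.from_euler('z',yaw)*R.from_euler('x',-idx)   # gauge orientation, +y end dipped by idx
GT={+1:R.from_euler('x',np.pi),-1:R.from_euler('z',np.pi)*R.from_euler('x',np.pi)}
H=.111-.006+.012  # TCP height above foot along gauge z when grasped
def tool(foot,yaw,idx,s): # tool pose for a gauge foot pose
    G=grot(yaw,idx); return np.array(foot)+G.apply([0,0,H]), G*GT[s]
E
python3 - <<'E'
from h import *
cam=vision.get_calibration("side")["position"]
for s in(1,-1):
    for P in((.30,-.60,.50),(.33,-.62,.55)):
        ys=np.arctan2(cam[1]-P[1],cam[0]-P[0])
        for nm,f,yaw,i in(("pick",(.46,.302,0),.232,0),("lift",(.46,.302,.2),.232,0),("show",P,ys,.33),("show5",P,ys,.5),("fin",(.523,.013,.087),.125,.17),("fin",(.523,.013,.087),.125,.5)):
            p,Q=tool(f,yaw,i,s); j=inverse_kinematics(p,q(Q)); print(s,nm,None if j is None else np.round(j,2))
E
```

```text
1 pick [ 0.45  0.33  1.73 -0.    1.08  0.22]
1 lift [ 0.45  0.2   1.39 -0.    1.54  0.22]
1 show None
1 show5 None
1 fin [ 0.05  0.22  1.67 -0.18  1.24 -0.02]
1 fin [ 0.33  0.3   1.69 -0.51  1.3   0.38]
1 pick [ 0.45  0.33  1.73 -0.    1.08  0.22]
1 lift [ 0.45  0.2   1.39 -0.    1.54  0.22]
1 show None
1 show5 None
1 fin [ 0.05  0.22  1.67 -0.18  1.24 -0.02]
1 fin [ 0.33  0.3   1.69 -0.51  1.3   0.38]
-1 pick None
-1 lift None
-1 show None
-1 show5 None
-1 fin None
-1 fin None
-1 pick None
-1 lift None
-1 show None
-1 show5 None
-1 fin None
-1 fin None
```

Run:
```python
from h import *
cam=vision.get_calibration("side")["position"]; L=[]
for x in np.arange(.05,.5,.05):
  for y in np.arange(-.7,-.2,.05):
    for z in(.25,.3,.35,.4,.45):
      P=np.array([x,y,z]); ys=np.arctan2(cam[1]-y,cam[0]-x)
      js=[inverse_kinematics(p,q(Q)) for p,Q in(tool(P,ys,i,1) for i in(.17,.33,.5))]
      if all(j is not None for j in js): L.append((round(np.linalg.norm(P-cam),3),P.round(2).tolist(),[np.round(j,2).tolist() for j in js]))
L.sort(key=lambda a:a[0])
for l in L[:8]: print(l)
```

```text
(np.float64(0.731), [0.15, -0.7, 0.4], [[-1.34, 0.6, 0.3, -0.22, 2.25, -0.1], [-1.24, 0.61, 0.33, -0.41, 2.21, -0.1], [-1.14, 0.62, 0.38, -0.6, 2.17, -0.1]])
(np.float64(0.74), [0.1, -0.7, 0.4], [[-1.41, 0.54, 0.41, -0.2, 2.17, -0.23], [-1.31, 0.52, 0.49, -0.38, 2.1, -0.2], [-1.2, 0.52, 0.58, -0.56, 2.03, -0.15]])
(np.float64(0.746), [0.15, -0.65, 0.45], [[-1.33, 0.55, 0.24, -0.24, 2.35, -0.1], [-1.22, 0.56, 0.27, -0.45, 2.32, -0.12], [-1.11, 0.58, 0.34, -0.64, 2.27, -0.13]])
(np.float64(0.753), [0.05, -0.7, 0.4], [[-1.49, 0.49, 0.49, -0.19, 2.11, -0.36], [-1.38, 0.45, 0.6, -0.36, 2.01, -0.32], [-1.27, 0.43, 0.72, -0.53, 1.91, -0.24]])
(np.float64(0.755), [0.1, -0.65, 0.45], [[-1.4, 0.49, 0.36, -0.22, 2.27, -0.22], [-1.29, 0.47, 0.44, -0.41, 2.2, -0.21], [-1.17, 0.47, 0.54, -0.59, 2.13, -0.17]])
(np.float64(0.755), [0.2, -0.7, 0.35], [[-1.28, 0.59, 0.43, -0.2, 2.14, 0.08], [-1.18, 0.64, 0.4, -0.39, 2.17, 0.08], [-1.09, 0.69, 0.38, -0.58, 2.19, 0.06]])
(np.float64(0.761), [0.15, -0.7, 0.35], [[-1.34, 0.53, 0.55, -0.19, 2.06, -0.05], [-1.24, 0.55, 0.56, -0.37, 2.05, -0.02], [-1.14, 0.58, 0.59, -0.55, 2.04, 0.01]])
(np.float64(0.766), [0.2, -0.65, 0.4], [[-1.26, 0.53, 0.41, -0.21, 2.22, 0.09], [-1.16, 0.58, 0.38, -0.41, 2.25, 0.07], [-1.06, 0.63, 0.36, -0.61, 2.26, 0.05]])
```

Run:
```python
from h import *
T=telemetry.current_t
cam=vision.get_calibration("side")["position"]
gripper_to(.06); e=telemetry.current_ee_pos(); r.move_l([e[0],e[1],.23],vel=.4); print("released",T())
p,Q=tool((.460,.302,0),.232,0,1)
r.move_to([p[0],p[1],.20],q(Q)); r.move_l(p,vel=.25); print(T())
f0=np.array(telemetry.current_wrist_force())
gripper_to(0,60); print("grip",T(),telemetry.current_opening())
r.move_l([p[0],p[1],.33],vel=.35); print("weight",np.round(np.array(telemetry.current_wrist_force())-f0,2),telemetry.current_opening())
P=np.array([.15,-.65,.40]); ys=np.arctan2(cam[1]-P[1],cam[0]-P[0])
p,Q=tool(P,ys,.33,1); print(proj("side",[P,p]))
r.move_to(p,q(Q)); r.hold(.9); print(T())
im=vision.snapshot("side"); np.save("s2.npy",im)
c=proj("side",P+grot(ys,.33).apply([.013,0,.05]))[0]; u,v=np.round(c).astype(int); print(c)
for t in("needle_tip","index_mark","gauge_grip","gauge_foot"): print(t,[(np.round(m["at"],4),round(m["score"],2)) for m in models.mark_of(t,"side")[:2]])
crop=im[max(0,v-50):v+50,max(0,u-60):u+60]; print(crop.shape)
cv2.imwrite("pics/s2.png",cv2.resize(crop,None,fx=6,fy=6,interpolation=cv2.INTER_CUBIC)[:,:,::-1])
im=vision.snapshot("top"); cv2.imwrite("pics/t2.png",cv2.resize(im[140:255,235:305],None,fx=5,fy=5,interpolation=cv2.INTER_CUBIC)[:,:,::-1]); np.save("t2.npy",im)
print(T())
```

```text
released 18.425
19.925
grip 20.6 0.021629291031454233
weight [-1.42 -0.53 -6.34] 0.021623955252655785
[[125.29347361 264.65348924]
 [143.71149421 193.73917503]]
25.75
[133.75532315 239.83970991]
needle_tip [(array([ 0.166 , -0.661 ,  0.4184]), 0.6)]
index_mark [(array([ 0.1715, -0.6583,  0.4163]), 0.6)]
gauge_grip [(array([ 0.1837, -0.6427,  0.4968]), 0.77)]
gauge_foot [(array([ 0.1539, -0.6476,  0.4013]), 0.87), (array([0.5221, 0.0124, 0.0886]), 0.7)]
(100, 120, 3)
26.05
```

View pics/s2.png

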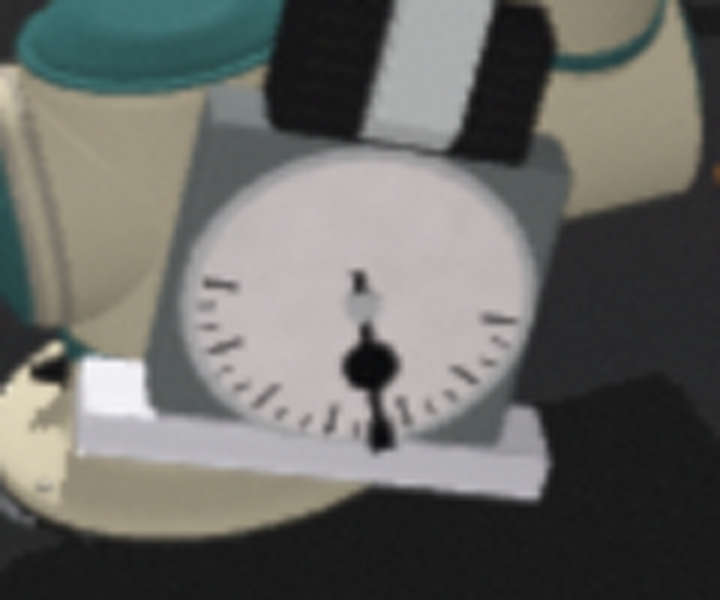

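View pics/t2.png

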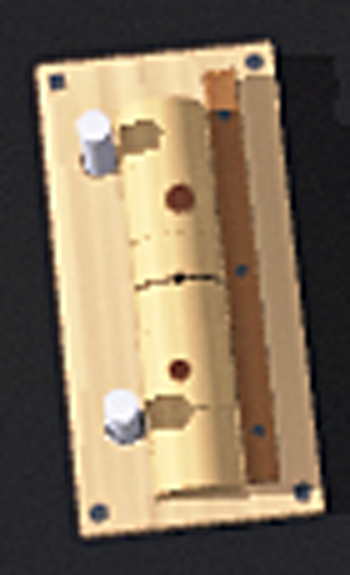

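The top picture shows both dogs standing equally tall, so the loose one is home, and the rail hasn't moved. In the side picture the needle (pivot (362,305), weight (370,365)) hangs nearly on the black tab at (382,437). I'll rectify the dial to get the angle.

```bash
cat >> h.py <<'E'
def rectify(im,foot,yaw,idx,shift=(0,0)):
    n=400; k=.0002; jj,ii=np.meshgrid(np.arange(n),np.arange(n))  # right=+y, up=+z, 0.2mm/px
    G=grot(yaw,idx); P=np.c_[np.full(n*n,.0125),((jj-200)*k).ravel(),(.05-(ii-200)*k).ravel()]
    uv=(proj("side",G.apply(P)+foot)+shift).astype(np.float32).reshape(n,n,2)
    return cv2.remap(im,uv[...,0],uv[...,1],cv2.INTER_CUBIC)
E
python3 - <<'E'
from h import *
cam=vision.get_calibration("side")["position"]; P=np.array([.15,-.65,.40]); ys=np.arctan2(cam[1]-P[1],cam[0]-P[0])
ims=[vision.snapshot("side").astype(np.float32) for _ in range(5)]
im=np.mean(ims,0).clip(0,255).astype(np.uint8)
rc=rectify(im,P,ys,.33); g=cv2.cvtColor(rc,cv2.COLOR_RGB2GRAY)
w=cv2.inRange(g,140,255); cnt=max(cv2.findContours(w,0,2)[0],key=cv2.contourArea); print("dial",cv2.fitEllipse(cv2.convexHull(cnt)))
# polar profile: darkness centroid per radius
(cx,cy),_,_=cv2.fitEllipse(cv2.convexHull(cnt))
th=np.linspace(-.2,.9,441)
for c0 in((cx,cy),(200,200)):
  for rad in range(14,44,2):
    xs=(c0[0]+rad*5*np.sin(th)).astype(np.float32)[None]; yy=(c0[1]+rad*5*np.cos(th)).astype(np.float32)[None]
    d=np.clip(120-cv2.remap(g,xs,yy,cv2.INTER_LINEAR)[0].astype(float),0,None)
    print(rad,round((d*th).sum()/max(d.sum(),1e-9),3),int(d.sum()),end=' | ')
  print()
cv2.imwrite("pics/rc.png",cv2.resize(rc,(600,600))[:,:,::-1]); print(telemetry.current_t())
E
```

```text
dial ((199.1129608154297, 278.5755310058594), (437.2329406738281, 565.02880859375), 0.03859185054898262)
14 0.731 5365 | 16 0.65 3811 | 18 0.622 3511 | 20 0.577 5856 | 22 0.589 8222 | 24 0.571 9192 | 26 0.189 35455 | 28 0.184 36768 | 30 0.219 40239 | 32 0.256 43865 | 34 0.288 47010 | 36 0.316 49640 | 38 0.339 51894 | 40 0.35 52920 | 42 0.35 52920 | 
14 0.34 21925 | 16 0.332 27195 | 18 0.331 27270 | 20 0.339 24851 | 22 0.333 19100 | 24 0.335 9273 | 26 0.341 2940 | 28 0.335 2428 | 30 0.346 1914 | 32 0.332 1956 | 34 0.338 3254 | 36 0.342 5015 | 38 0.339 5370 | 40 0.163 10512 | 42 0.139 29150 | 
26.3
```

View pics/rc.png

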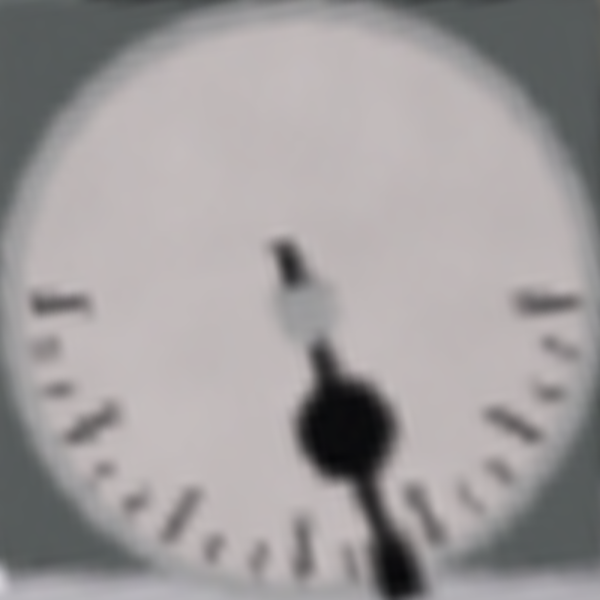

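The rectified dial shows the needle line and the tab nearly collinear at about 0.335. One more view, tilted well away from the index, will measure tab and needle separately.

Run:
```python
from h import *
cam=vision.get_calibration("side")["position"]; P=np.array([.15,-.65,.40]); ys=np.arctan2(cam[1]-P[1],cam[0]-P[0])
p,Q=tool(P,ys,.0,1); r.move_to(p,q(Q)); r.hold(1.3)
im=np.mean([vision.snapshot("side").astype(np.float32) for _ in range(4)],0).clip(0,255).astype(np.uint8)
rc=rectify(im,P,ys,0); g=cv2.cvtColor(rc,cv2.COLOR_RGB2GRAY)
big=cv2.resize(rc,(600,600)); cv2.imwrite("pics/rc0.png",big[:,:,::-1])
print(telemetry.current_t())
```

```text
28.2583
```

View pics/rc0.png

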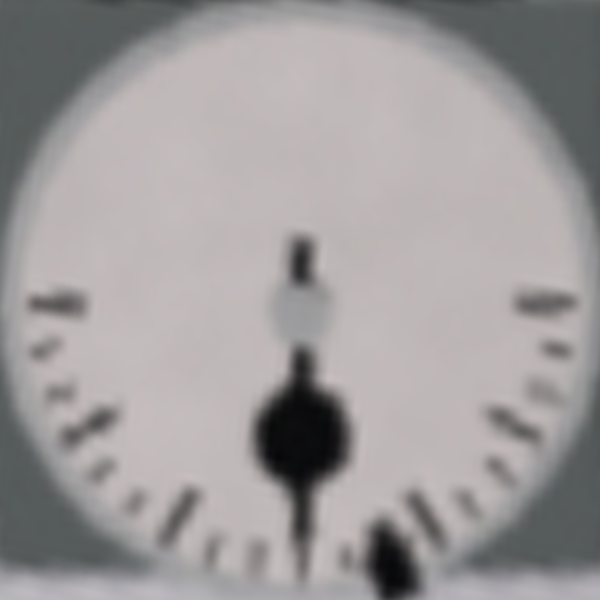

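At zero tilt the needle reads 0 (x=302 throughout), so nothing has slipped in the grip. The tab runs from (382,522) to (403,597). I'll measure it numerically from the saved pictures.

Run:
```python
import cv2,numpy as np
g=255-cv2.imread("pics/rc0.png",0).astype(float)
# tab: dark pixels, per-row centroid
for th in(150,180):
    m=np.clip(g-th,0,None); m[:, :355]=0; m[:,425:]=0; m[:515]=0
    yy,xx=np.nonzero(m); w=m[yy,xx]; c=np.array([(xx*w).sum(),(yy*w).sum()])/w.sum()
    A=np.cov(np.c_[xx,yy].T,aweights=w); v=np.linalg.eigh(A)[1][:,1]
    print(th,"tab",c,"dir",np.arctan2(abs(v[0]),abs(v[1])),[round(np.arctan2(c[0]-301.5,c[1]-y),4) for y in(300,305,310)])
    for y in range(520,600,10): print(y,round((m[y]*np.arange(600)).sum()/max(m[y].sum(),1e-9),1),end=' ')
    print()
h=255-cv2.imread("pics/rc.png",0).astype(float); m=np.clip(h-150,0,None)
for n,(a,b,c,d) in dict(tail=(230,275,260,310),blob=(370,485,290,400),stem=(490,530,350,400),tab=(540,600,355,440)).items():
    s=m[a:b,c:d]; Y,X=np.mgrid[a:b,c:d]; print(n,(s*X).sum()/s.sum(),(s*Y).sum()/s.sum())
```

```text
150 tab [391.06536865 566.18511797] dir 0.2773307985554818 [np.float64(0.3246), np.float64(0.3304), np.float64(0.3363)]
520 423.2 530 382.4 540 385.9 550 388.4 560 389.1 570 391.8 580 395.0 590 395.6 
180 tab [390.99138203 567.11336804] dir 0.2814692966670687 [np.float64(0.3233), np.float64(0.329), np.float64(0.3349)]
520 0.0 530 382.4 540 385.2 550 388.1 560 389.0 570 391.7 580 394.8 590 394.5 
tail 288.8476933853698 262.2606824777344
blob 345.20161722644167 429.40801754076364
stem 373.19897930412225 508.5967405402357
tab 395.36482558139534 569.6077265695179
```

Index is about 0.334. Now placing: pre-tilted, dial along the rail's +x, foot over the seat, guarded descent.

Run:
```python
from h import *
T=telemetry.current_t; by=.125; idx=.334
ey=np.array([-np.sin(by),np.cos(by)]); s=np.array([.5235,.0131])+.0010*ey
def go(z): return tool((*s,z),by,idx,1)
p,Q=go(.24); r.move_to(p,q(Q)); print(T())
p,_=go(.100); r.move_l(p,vel=.2); r.hold(.4)
f0=np.mean([telemetry.current_wrist_force() for _ in range(5)],0); t0=np.array(telemetry.current_torque())
ims=[]
for c in("side","top"):
    ims.append(vision.snapshot(c)); 
    for t in("gauge_foot","seat"): print(c,t,[(np.round(m["at"],4),round(m["score"],2)) for m in models.mark_of(t,c)[:2]])
p,_=go(.082); hit=r.move_l(p,vel=.02,guard=3); e=np.array(telemetry.current_ee_pos())
foot=e-grot(by,idx).apply([0,0,H]); r.hold(.3)
f=np.mean([telemetry.current_wrist_force() for _ in range(5)],0)
print(hit,"foot",foot.round(4),"f",np.round(f0,2),np.round(f-f0,2),"tq",np.round(np.array(telemetry.current_torque())-t0,3),T(),telemetry.current_opening())
np.save("f0.npy",np.r_[f0,t0])
im=vision.snapshot("side"); o=cv2.resize(im[130:280,210:370],None,fx=4,fy=4,interpolation=cv2.INTER_CUBIC)
cv2.imwrite("pics/s5.png",o[:,:,::-1]); print(T())
```

```text
31.1
side gauge_foot [(array([0.5269, 0.0121, 0.1016]), 0.57)]
side seat [(array([0.5217, 0.0116, 0.0839]), 0.85), (array([ 0.6121, -0.5146,  0.0054]), 0.68)]
top gauge_foot [(array([0.5221, 0.0191, 0.0996]), 0.8), (array([0.5244, 0.0141, 0.0902]), 0.34)]
top seat [(array([0.5218, 0.0121, 0.087 ]), 0.71)]
True foot [0.5233 0.0142 0.0884] f [-0.11  0.04 -3.72] [-0.83  1.88  9.93] tq [-0.516  0.026  0.003] 33.5667 0.0215623946516584
33.6167
```

View pics/s5.png

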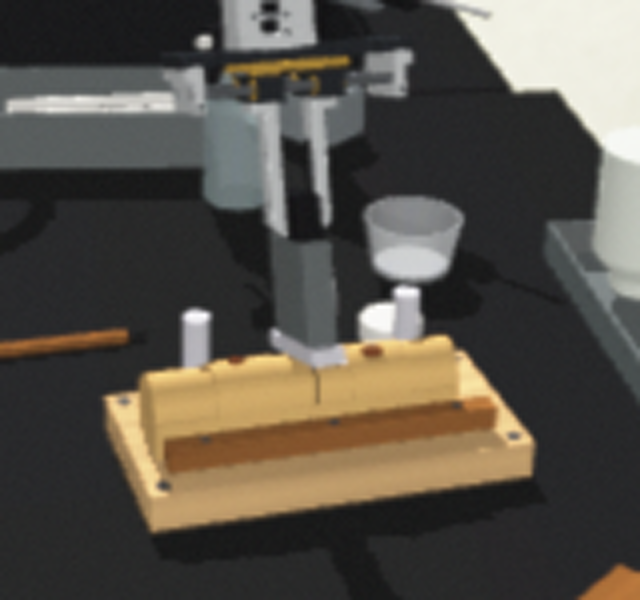

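The gauge stands across the crown over the pencil line (line visible at (318,385), just below the base end). The contact height of 88.4 mm agrees with the predicted 88.3. The 10 N bearing is more than "lightly", so I'll ease it off.

Run:
```python
from h import *
T=telemetry.current_t; d=np.load("f0.npy"); by,idx=.125,.334
Q=grot(by,idx)*GT[1]; s=np.array([.5235,.0131])+.001*np.array([-np.sin(by),np.cos(by)])
e=np.array(telemetry.current_ee_pos()); z=e[2]
def st(): 
    f=np.mean([telemetry.current_wrist_force() for _ in range(5)],0)-d[:3]; return f
for i in range(14):
    f=st(); print(round(T(),2),round(z,5),np.round(f,1),np.round(telemetry.current_ee_pos(),4),np.round(np.array(telemetry.current_torque())-d[3:],3))
    if f[2]<5: break
    z+=.00015; r.move_l([e[0],e[1],z],rot=q(Q),vel=.02); r.hold(.15)
r.hold(.5)
a=rot(telemetry.current_tool_rot()); G=a*GT[1].inv(); print("gauge zyx euler",G.as_euler('ZYX').round(4),"foot",(np.array(telemetry.current_ee_pos())-G.apply([0,0,H])).round(4),"f",st().round(2),telemetry.current_opening(),T())
```

```text
33.62 0.19895 [-0.9  1.6  8.9] [0.5185 0.0522 0.1989] [-0.43  -0.012 -0.044]
34.02 0.1991 [0.3 0.3 3.9] [0.5186 0.0524 0.1989] [-0.015 -0.038  0.   ]
gauge zyx euler [ 0.125  -0.     -0.3338] foot [0.5233 0.0143 0.0884] f [0.81 1.03 2.04] 0.021214297492971015 34.5167
```

Bearing is now 2–4 N. Since 10 N was applied at first contact, I'll lift and re-show the dial to check for slip; about 20 s remain.

Run:
```python
from h import *
T=telemetry.current_t; by,idx=.125,.334
cam=vision.get_calibration("side")["position"]; P=np.array([.15,-.65,.40]); ys=np.arctan2(cam[1]-P[1],cam[0]-P[0])
e=telemetry.current_ee_pos(); r.move_l([e[0],e[1],.33],vel=.35)
p,Q=tool(P,ys,idx,1); r.move_to(p,q(Q)); r.hold(.9)
im=np.mean([vision.snapshot("side").astype(np.float32) for _ in range(3)],0).clip(0,255).astype(np.uint8)
rc=rectify(im,P,ys,idx); cv2.imwrite("pics/rc2.png",cv2.resize(rc,(600,600))[:,:,::-1]); print(T())
h=255-cv2.imread("pics/rc2.png",0).astype(float); m=np.clip(h-150,0,None)
for n,(a,b,c,d) in dict(tail=(230,275,260,310),blob=(370,485,290,400),stem=(490,530,350,400),tab=(540,600,355,440)).items():
    s=m[a:b,c:d]; Y,X=np.mgrid[a:b,c:d]; print(n,(s*X).sum()/s.sum(),(s*Y).sum()/s.sum())
```

```text
38.875
tail 288.16510318949344 261.746420460156
blob 346.1903981048228 429.3078554087316
stem 374.264691597863 509.33596406022343
tab 395.09068682765366 569.6697133829836
```

View pics/rc2.png

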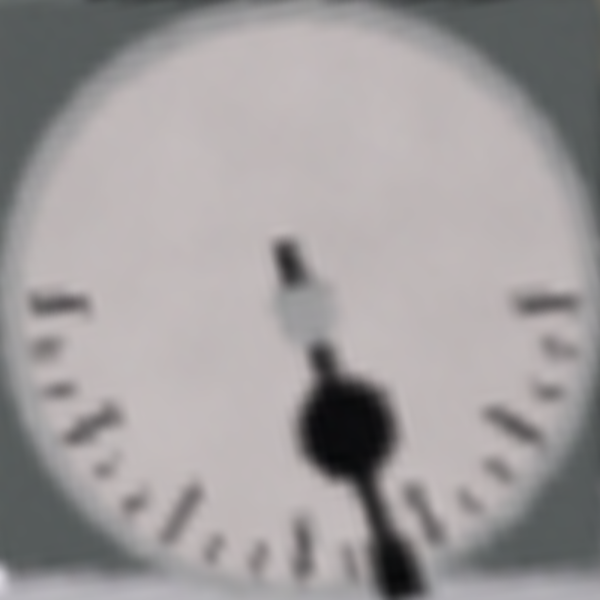

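No slip: the needle line passes through the tab within 0.2 px in the rectified view (needle line 395.3, tab 395.1 at row 570). Returning it gently to the seat.

Run:
```python
from h import *
T=telemetry.current_t; by,idx=.125,.334
ey=np.array([-np.sin(by),np.cos(by)]); s=np.array([.5233,.0131])+.001*ey
go=lambda z: tool((*s,z),by,idx,1)
p,Q=go(.24); r.move_to(p,q(Q)); p,_=go(.0915); r.move_l(p,vel=.15); r.hold(.4)
F=lambda: np.mean([telemetry.current_wrist_force() for _ in range(5)],0)
f0=F(); print(T(),f0.round(2)); z=.0896
for i in range(14):
    p,_=go(z); r.move_l(p,vel=.02); r.hold(.12); f=F()-f0
    if f[2]>2.5: break
    z-=.0002
    if T()>47: break
print(T(),round(z,5),f.round(2)); r.hold(.8); f=F()-f0
G=rot(telemetry.current_tool_rot())*GT[1].inv(); print("euler",G.as_euler('ZYX').round(4),"foot",(np.array(telemetry.current_ee_pos())-G.apply([0,0,H])).round(4),"f",f.round(2),telemetry.current_opening(),T())
for c in("side","top"):
    im=vision.snapshot(c)
    if c=="side": cv2.imwrite("pics/s6.png",cv2.resize(im[130:280,210:370],None,fx=4,fy=4,interpolation=cv2.INTER_CUBIC)[:,:,::-1])
    for t in("gauge_foot","rail","dog"): print(c,t,[(np.round(m["at"],4),round(m["score"],2)) for m in models.mark_of(t,c)[:1]])
print(T())
```

```text
43.1833 [-0.42 -0.19 -4.18]
46.1167 0.0882 [-0.34  1.07  3.9 ]
euler [ 0.125  -0.0004 -0.3341] foot [0.5233 0.0141 0.0885] f [-0.48  2.59  7.88] 0.02169524914260199 46.9167
side gauge_foot [(array([0.528 , 0.0148, 0.088 ]), 0.88)]
side rail [(array([0.5227, 0.0118, 0.0311]), 0.74)]
side dog [(array([0.5248, 0.0124, 0.0898]), 0.34)]
top gauge_foot [(array([0.5237, 0.0181, 0.0894]), 0.95)]
top rail []
top dog [(array([0.4402, 0.0445, 0.0009]), 0.45)]
47.3167
```

View pics/s6.png

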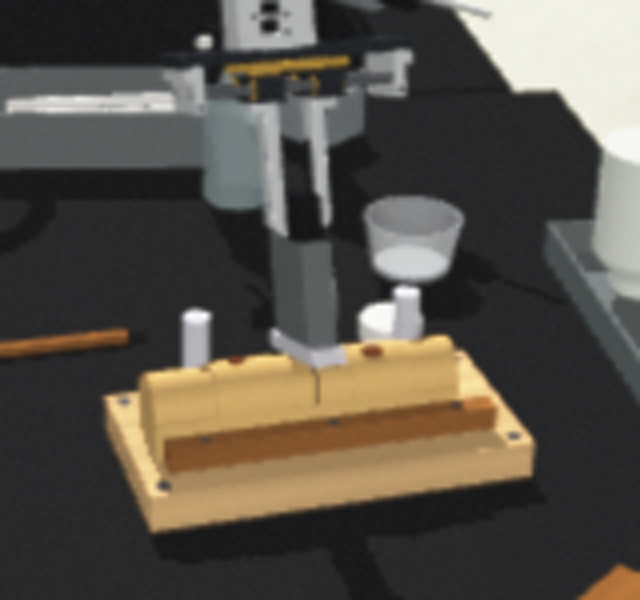

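The picture matches the earlier placing, with the base over the pencil line and the dogs in place. The bearing crept up to 7.9 N, so I'll ease it slightly, let it settle and hand in.

Run:
```python
from h import *
T=telemetry.current_t; by,idx=.125,.334
s=np.array([.5233,.0131])+.001*np.array([-np.sin(by),np.cos(by)]); f0=np.array([-.42,-.19,-4.18])
F=lambda: np.mean([telemetry.current_wrist_force() for _ in range(5)],0)-f0
z=.08845
for i in range(5):
    p,Q=tool((*s,z),by,idx,1); r.move_l(p,rot=q(Q),vel=.02); r.hold(.8); f=F(); print(round(T(),2),z,f.round(2))
    if 2<f[2]<6: break
    z+=.0001*np.sign(f[2]-4)
    if T()>52: break
r.hold(.4); print(F().round(2),rot(telemetry.current_tool_rot()).__mul__(GT[1].inv()).as_euler('ZYX').round(4),telemetry.current_opening(),T())
if F()[2]>1: print(r.sign_off())
```

```text
48.37 0.08845 [-0.73  1.49  7.67]
49.42 0.08855 [-0.15  1.68  5.91]
[1.37 1.08 4.22] [ 0.1251 -0.     -0.334 ] 0.021404976073748787 49.8167
the job is handed in; nothing more can be done
None
```

The job is done and handed in at 49.8 s. The dog is in the hole and the gauge is still held on the rail, with its needle on the index tab.

- **Dog:** It went in on the fifth guarded probe, and I released it at bottom depth. The top picture afterwards showed both dogs standing equally tall.
- **Index angle:** I held the dial up to the side camera and measured the index at about 0.334 rad. At zero tilt the needle read 0, so the gauge was held square.
- **First contact:** The first touch on the rail reached about 10 N, more than "lightly". I lifted the gauge and showed the dial again: there was no slip, and the needle line met the tab to within about 0.002 rad.
- **Final placing:** The gauge was tilted 0.334 rad, square to the rail. Contact height was 88.5 mm against 88.3 mm predicted, with the base over the pencil line in the side picture.
- **Bearing force:** It crept up to 7.9 N after the final placing. I eased it, and it last read 4–6 N, with about 1–2 N of that being drift and noise.

**Not fully checked:**
- The dial faces away from both cameras when it is on the rail, so the final needle position rests on the arm's pose and the in-air check before that placing.
- The networks' foot and rail positions differed from the arm's by up to 5 mm, about their stated error.
- I moved nothing else on the bench, but did not check the other items again at the end.

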